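Complete the sample-case layer and check its dot in the mirror

TASK

Fill the two white outlines on the blue pallet slab with the two loose sample cases so that the four make a pinwheel layer: the case with the orange dot goes into the outline with the orange spot, its dot facing out over the slab's edge towards the inspection mirror, and the other case into the other outline, all squared up, flat and released. Then swing the inspection mirror by its red peg until the stand's camera would see the orange dot near the middle of the mirror (the yellow needle then points at the dot), and finish while still holding the peg there, because the mirror springs back when let go. Leave the other things on the bench alone.

Things in the scene. Friction and masses are not known exactly. Their poses are not given: they have to be found in the camera images.
- case_dot_grip (a point): Loose sample case: white body 90 x 60 mm, grey lid (top 45 mm up), stiff black rib on the lid (50 long, 14 wide, 32 tall, along the case's length), 0.25 kg. Orange dot (22 mm) on one 90 mm side, orange patch on the lid edge above it. Point: centre of the rib, 61 mm above the underside, 16 mm above the lid; x along the length and the rib, -y out of the dotted side, z up.
- dot (a point): Centre of that orange dot, on the case's side face 28 mm above its underside; axes as the case's.
- case_plain_grip (a point): Other loose sample case: white body 90 x 60 mm, grey lid (top 45 mm up), stiff black rib on the lid (50 long, 14 wide, 32 tall, along the case's length), 0.25 kg. No dot, both ways round alike. Point: centre of the rib, 61 mm above the underside, 16 mm above the lid; x along the length and the rib, z up.
- laid1_grip (a point): One of the two same-size cases already standing in its place on the slab; centre of its rib, x along its length.
- laid2_grip (a point): The other case already standing in its place on the slab; centre of its rib, x along its length.
- slab: Blue fixed pallet slab, 184 x 184 mm, 15 mm thick; origin at the centre of its underside. The four cases form a pinwheel on it with 6 mm gaps and a hole in the middle.
- place_dot (a point): Centre of the white 90 x 60 mm outline with the orange spot, on the slab's top, 15 mm above the bench. x runs along the outline's 90 mm length; -y points out over the slab's edge, on the side of the orange spot. The dotted case stands here with the same axes (dot towards this -y).
- place_plain (a point): Centre of the other white outline, on the slab's top, 15 mm above the bench. Its axes are the slab's; the outline's 90 mm length runs along this y (square to the other outline).
- place_laid1 (a point): Where the first laid case stands on the slab (underside centre; its length along this y).
- place_laid2 (a point): Where the second laid case stands on the slab (underside centre; its length along this x).
- needle_hub (a point): Hub of the yellow needle (110 mm long, look only) of the fixed inspection stand, on the mirror's upright swivel axis, 16 mm above the bench. Geared to turn twice as far as the mirror, it always shows where the camera's line of sight goes after reflection at the mirror's middle. x points along the needle, z up.
- lens (a point): Front of the camera's lens on the inspection stand, 146 mm from the swivel axis and 60 mm above the bench; fixed to the stand.
- mirror (a joint): Angle of the swivelling mirror (68 x 56 mm, upright, face on the swivel axis, top 90 mm above the bench), rad, 0 to 1.4. At 0 (parked) it faces the lens; grows counter-clockwise from above. A spring drives it to 0 (0.2 N m per rad). To show a marker it must face half-way between the directions from the axis to the lens and to the marker.
- peg (a point): Red upright peg on the mirror's lever, 15 mm diameter, from 58 to 114 mm above the bench. Point: on its axis, 98 mm above the bench, 90 mm from the swivel axis, straight behind the mirror's face (x points from the peg to the swivel axis). The lever (12 mm wide) has its top 62 mm above the bench.
- amber_bottle: Bystander: amber glass bottle, black cap, 60 mm diameter, 130 mm tall; leave alone. Origin at the centre of its underside.
- white_bottle: Bystander: white bottle, blue cap, 56 mm diameter, 110 mm tall; leave alone. Origin at the centre of its underside.
- beaker: Bystander: glass beaker, 70 mm diameter, 85 mm tall; leave alone. Origin at the centre of its underside.
- jar: Bystander: small clear jar with a red lid, 48 mm diameter, 50 mm tall; leave alone. Origin at the centre of its underside.
- spatula: Bystander: narrow steel lab spatula, 190 mm long, 5 mm thick, lying flat; leave alone. Origin at the centre of its underside.
- weight: Bystander: brass weight with a knob, 36 mm diameter, 54 mm tall; leave alone. Origin at the centre of its underside.

How it is judged:
On the way, in this order (a step that is already met when the one before it is completed fails the run):
1. the four cases stand in the pinwheel layer, dot facing out, and the two placed ones are released (horizontal distance between case_dot_grip and place_dot below 0.01 m and height (world z) of case_dot_grip between 0.072 and 0.08 m and angle between each of case_dot_grip, case_plain_grip, laid1_grip, laid2_grip's own z axis and vertical below 0.08 rad and angle between the x axis of each of case_dot_grip, laid2_grip and the x axis of place_dot, either way round below 0.15 rad and y of dot in the frame of place_dot below -0.018 m and horizontal distance between case_plain_grip and place_plain below 0.01 m and height (world z) of case_plain_grip between 0.072 and 0.08 m and angle between the y axis of each of case_plain_grip, laid1_grip and the x axis of place_dot, either way round below 0.15 rad and horizontal distance between laid1_grip and place_laid1 below 0.01 m and height (world z) of laid1_grip between 0.072 and 0.08 m and horizontal distance between laid2_grip and place_laid2 below 0.01 m and height (world z) of laid2_grip between 0.072 and 0.08 m and contact force between the fingers and case_dot below 0.1 N and contact force between the fingers and case_plain below 0.1 N), for 0.3 s.
2. the peg is held with the mirror showing the dot to the camera (y of dot in the frame of needle_hub between -0.04 and 0.04 m and x of dot in the frame of needle_hub above 0.1 m and contact force between the fingers and mirror above 0.5 N), for 0.3 s.
At the end, for the whole second after the job is handed in: All four cases stand flat on the slab within 10 mm and 0.15 rad of their places, the dot facing out, the placed ones not touched; the gripper's fingers hold the mirror's lever (more than 0.5 N) with the mirror still, so that the needle's line passes within 40 mm of the orange dot (all of step 1 and all of step 2 and velocity of joint mirror between -0.05 and 0.05 rad/s); the arm keeps its last pose, push and grip.
It fails at once if a bystander on the bench is moved more than 30 mm (distance of any of amber_bottle, white_bottle, beaker, jar, spatula, weight from where it was at the start of the episode above 0.03 m).
It also fails if it takes over 72 s, if anything falls off the work surface, if the arm or the gripper's body presses on something with over 40 N, if the wrist force passes 120 N, or if a joint passes its speed limit or range.

ROBOT

A 7-joint arm with a two-finger parallel gripper is mounted at the origin on the work surface. World frame = base frame: x ahead of the robot, y to its left, z up, the work surface at z = 0. Lengths are in m, angles in rad, forces in N, time in s.
With the tool pointing down it reaches from about 0.4 to 0.9 m from the base axis. Payload 5.5 kg.
Tool frame: the origin (TCP) lies midway between the tips of the shut fingers; the grasp point (between the pads) lies 19 mm behind it; z points along the fingers, y is the direction in which the jaws open and shut (so a half turn about z gives the same grasp; the last joint's range is limited). The gripper opens to 92 mm and grips with 3 to 60 N. Pads are 19 mm wide; open, the fingers measure 130 mm over their backs; the gripper's body (75 mm by 190 mm) begins 47 mm behind the grasp point.
Start: joints at [-0.838, 0.501, -0.427, 1.55, 0.221, 1.138, -0.21], TCP at [0.294, 0.58, 0.227] pointing down, gripper open.
Joint ranges: [-2.88, 2.88], [-0.31, 2.03], [-1.54, 1.56], [0.2, 2.42], [-1.41, 4.55], [0.19, 2.02], [-2.57, 2.57]. Speed limits (rad/s): [2.57, 2.57, 3.14, 3.14, 3.14, 3.14, 3.14].

INTERFACE

Orientations are given as a unit quaternion [w, x, y, z].
In Python, from cell import ctrl gives the robot as it stands.
- The arm moves only by the tool send_rows, never from a script. Its argument "series" is a list of rows, each a list of 2 entries, a list of its own where there are three numbers: the shift along the world's x, y, z in units of 25 mm (1.0 is 25 mm), then the turn about the world's z in rad. In form: [[[tx, ty, tz], turn], ...]. A call has 1 to 5 rows; each row is the pose to reach, as a shift and turn from the pose measured when the call began; what a row does not reach only later rows make up. A row lasts 1/10 s, in which the tool goes at most 50 mm and 8.59 degrees, less where a joint would pass 70% of its speed; a pose out of reach is approached as far as the arm can. A call with a gripper value outside its range is refused whole. "fingers" is the closure in counts, from 0 (fully open) to 255 (shut), set as the call begins (left out, the last holds). The fingers move at their own pace and stop on an object; the grip force is fixed at half the most. Time passes only in rows, so rows that repeat a pose let the fingers close. It gives the time, the measured TCP pose, the force and the opening at its end, in the units of the state.
- ctrl.sense(): the state, without advancing time (a new reading comes with each control period).
- ctrl.grab_frame(name): name is "scene" or "top" or "wrist"; returns the picture (420x560x3 uint8, red, green, blue); there is no depth.
- ctrl.camera_params(name): a dict with "fx", "fy", "cx", "cy" (pixels), "cam_to_world" (4x4, takes a point from camera to world coordinates). Camera axes: x right, y down, z forward; pixel columns grow to the right and rows downward; lengths in m; the calibration is good to about 2 mm. A picture is of the moment at which its call begins: read the wrist's pose just before it. camera_params takes no time and is no camera call; for the wrist camera it gives the pose at the moment of the call.
- ctrl.close_job(): hands the job in, once; it reports no verdict.
The state is a dict: "t": time; "q": joint angles; "joint_vel": joint speeds; "effort": joint torques, N m; "tcp_pos": TCP position; "eef_rot": TCP orientation; "force": force on the tool from outside, world axes, zero at the start; "moment": the same for the moment, N m; "opening": finger opening in m.
Only numpy, scipy, OpenCV 4.12 (cv2) and the standard library are available. Lean on these libraries where they do the work, as an engineer would, in place of code of your own. Each camera call takes 0.05 s, during which the arm holds its last target.

## Working session

There is one attempt and no reset: what is moved stays moved. The work goes in short steps, Python scripts to look and compute and a tool call to move; the robot and the scene stay as the last step left them, time stands still between calls to the robot, and variables do not carry over. Pictures are saved under pics/ and viewed, and the job is handed in when it is done.

Besides the shell and the picture viewer there is one more tool, called after "Emit:" as name([rows], argument=value, ...), one row to a line, values as JSON. send_rows: Moves the arm, as the interface text tells. Its arguments: {"type":"object","properties":{"series":{"type":"array"},"fingers":{"type":"number"}},"required":["series"]}

```bash
ls; mkdir -p pics; python3 - <<'E'
from cell import ctrl
import cv2,json
s=ctrl.sense();print(s)
for n in ("scene","top","wrist"):
    p=ctrl.camera_params(n);print(n,p)
    cv2.imwrite(f"pics/{n}0.png",ctrl.grab_frame(n)[:,:,::-1])
E
```

```text
pics
{'t': 0.0, 'q': array([-0.83780829,  0.50186934, -0.42678972,  1.55148059,  0.22081615,
        1.1382931 , -0.21028207]), 'joint_vel': array([-0.00085458, -0.00036947, -0.00117335,  0.00057867,  0.00065833,
        0.0005242 ,  0.00038368]), 'effort': array([ 2.79592050e-04, -5.66599631e+01, -5.81689820e+00, -2.79111153e+01,
       -6.89305435e-02,  3.07329884e-02,  1.63196896e-04]), 'tcp_pos': array([0.2939708 , 0.5789186 , 0.22565203]), 'eef_rot': array([-2.57907931e-04,  2.32698779e-01,  9.72548348e-01, -9.60378457e-04]), 'force': array([ 0.73076158, -0.36463569,  0.85333177]), 'moment': array([-0.01177563,  0.01090432,  0.04279286]), 'opening': 0.09199242441211326}
scene {'fx': 392.7117661383643, 'fy': 392.7117661383643, 'cx': 278.62133430158656, 'cy': 210.04751085096842, 'cam_to_world': array([[-0.20051398,  0.74011604, -0.6418897 ,  1.18890638],
       [ 0.97950922,  0.16406752, -0.11680557,  0.0731739 ],
       [ 0.01886358, -0.65215803, -0.75784831,  0.85551576],
       [ 0.        ,  0.        ,  0.        ,  1.        ]])}
top {'fx': 424.70571385102437, 'fy': 424.70571385102437, 'cx': 277.43114637158556, 'cy': 207.22548912929608, 'cam_to_world': array([[-0.02031563, -0.99000979,  0.13952738,  0.36789346],
       [-0.99975015,  0.02141726,  0.00639839, -0.03033401],
       [-0.00932276, -0.13936253, -0.99019754,  1.46294769],
       [ 0.        ,  0.        ,  0.        ,  1.        ]])}
wrist {'fx': 358.10348700372646, 'fy': 358.10348700372646, 'cx': 277.08201699677267, 'cy': 209.65224501346043, 'cam_to_world': array([[ 0.45183005,  0.85830477,  0.24323349,  0.22773336],
       [ 0.89209913, -0.43380505, -0.12638164,  0.61283201],
       [-0.00295804,  0.27409141, -0.96169909,  0.3847207 ],
       [ 0.        ,  0.        ,  0.        ,  1.        ]])}
```

View pics/scene0.png

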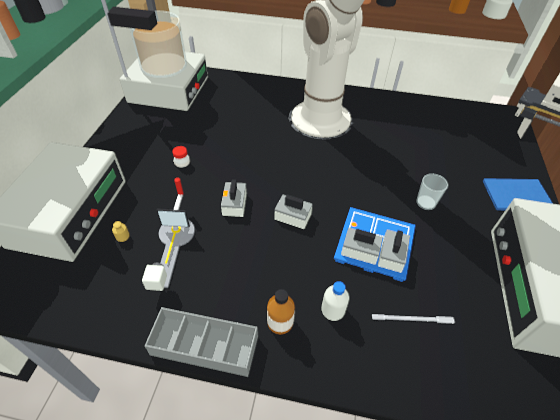

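View pics/top0.png

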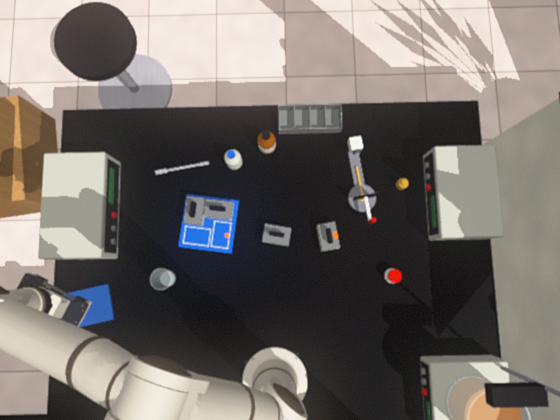

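View pics/wrist0.png

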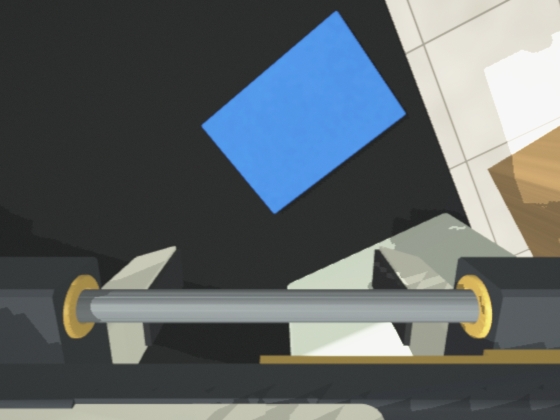

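```bash
cat > h.py <<'E'
import numpy as np,cv2
def ray(p,u,v):
    M=p["cam_to_world"];d=M[:3,:3]@np.array([(u-p["cx"])/p["fx"],(v-p["cy"])/p["fy"],1]);return M[:3,3],d
def onz(p,u,v,z):
    o,d=ray(p,u,v);return o+d*(z-o[2])/d[2]
def proj(p,X):
    M=p["cam_to_world"];c=M[:3,:3].T@(np.array(X)-M[:3,3]);return np.array([p["fx"]*c[0]/c[2]+p["cx"],p["fy"]*c[1]/c[2]+p["cy"]])
E
python3 - <<'E'
from h import *
from cell import ctrl
p=ctrl.camera_params("top")
for n,u,v,z in [("dotrib",325,236,.077),("patch",336,235,.045),("plainrib",276,234,.077),("hub",362,198,.016),("peg",373,220,.114),("lens",355,150,.06),("slabspot",227,236,.015),("jar",393,276,.05),("amber",267,140,.13),("white",233,156,.11),("beaker",162,277,.085),("weight",402,184,.05)]:
    print(n,onz(p,u,v,z).round(3))
im=cv2.imread("pics/top0.png")
cv2.imwrite("pics/t1.png",cv2.resize(im[130:265,170:420],None,fx=3.2,fy=3.2,interpolation=cv2.INTER_CUBIC))
im=cv2.imread("pics/scene0.png")
cv2.imwrite("pics/s1.png",cv2.resize(im[140:340,100:420],None,fx=2.5,fy=2.5,interpolation=cv2.INTER_CUBIC))
E
```

```text
dotrib [ 0.465 -0.175  0.077]
patch [ 0.47  -0.215  0.045]
plainrib [ 0.475 -0.015  0.077]
hub [ 0.598 -0.313  0.016]
peg [ 0.51  -0.325  0.114]
lens [ 0.756 -0.289  0.06 ]
slabspot [0.476 0.153 0.015]
jar [ 0.331 -0.395  0.05 ]
amber [0.777 0.008 0.13 ]
white [0.731 0.12  0.11 ]
beaker [0.344 0.354 0.085]
weight [ 0.637 -0.443  0.05 ]
```

View pics/t1.png

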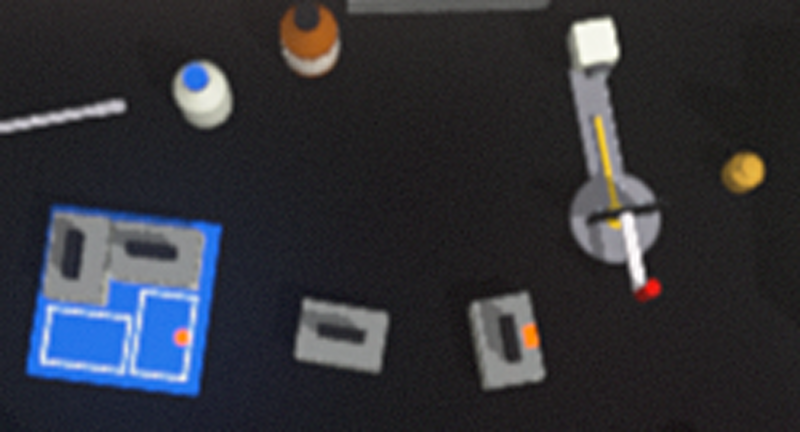

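View pics/s1.png

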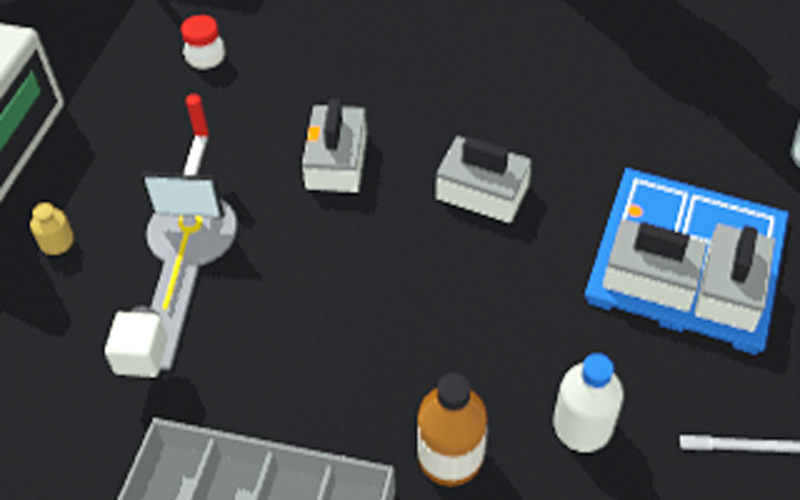

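Emit:
send_rows([
  [[11,-15,3.5],0.4],
  [[11,-15,3.5],0.4],
  [[11,-15,3.5],0.4],
  [[11,-15,3.5],0.4],
  [[11,-15,3.5],0.4],
])

```text
t: 0.65
tcp_pos: [0.4398, 0.3798, 0.2725]
eef_rot: [-0.0, 0.035, 0.999, -0.001]
force: [0.5, -0.0, 0.5]
opening: 0.0919
```

Emit:
send_rows([
  [[6,-7.2,2],0],
  [[6,-7.2,2],0],
  [[6,-7.2,2],0],
  [[6,-7.2,2],0],
  [[6,-7.2,2],0],
])

```text
t: 1.15
tcp_pos: [0.5914, 0.1967, 0.3228]
eef_rot: [0.0, 0.036, 0.999, -0.001]
force: [0.8, 0.2, 0.2]
opening: 0.0915
```

```bash
cat > look.py <<'E'
from cell import ctrl
import cv2,sys,pickle
n,f=sys.argv[1:3]
p=ctrl.camera_params(n);im=ctrl.grab_frame(n)
cv2.imwrite(f"pics/{f}.png",im[:,:,::-1]);pickle.dump(p,open(f"{f}.pkl","wb"))
s=ctrl.sense();print(s["t"],s["tcp_pos"].round(4),s["eef_rot"].round(4))
E
python3 look.py wrist w1
```

```text
1.2 [0.5968 0.1888 0.3238] [ 0.0023  0.0405  0.9992 -0.0032]
```

View pics/w1.png

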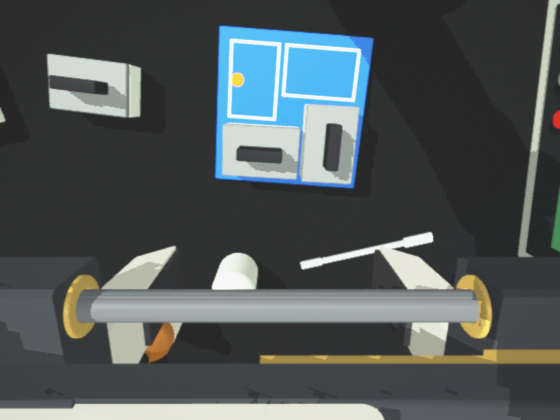

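```bash
python3 look.py wrist w2; cat > slab.py <<'E'
from h import *
import pickle,sys
f=sys.argv[1]
p=pickle.load(open(f+".pkl","rb"));im=cv2.imread(f"pics/{f}.png");hsv=cv2.cvtColor(im,cv2.COLOR_BGR2HSV)
blue=cv2.inRange(hsv,(95,120,100),(125,255,255))
n,l,st,c=cv2.connectedComponentsWithStats(blue)
i=1+np.argmax(st[1:,4]);m=(l==i).astype(np.uint8)*255
x,y,w,h,a=st[i];print("slab",st[i])
# contours inside: hierarchy holes
sub=cv2.inRange(hsv,(0,0,175),(180,90,255))
sub[:y]=0;sub[y+h:]=0;sub[:,:x]=0;sub[:,x+w:]=0
cs,hr=cv2.findContours(m,cv2.RETR_CCOMP,cv2.CHAIN_APPROX_NONE)
for k,ct in enumerate(cs):
    A=cv2.contourArea(ct)
    if A<300: continue
    P=np.array([onz(p,u,v,.015)[:2] for u,v in ct[:,0,:]])
    r=cv2.minAreaRect((P*1000).astype(np.float32))
    print("hole" if hr[0][k][3]>=0 else "outer",A,r)
    
E
python3 slab.py w2
```

```text
1.25 [0.5947 0.1917 0.3229] [ 0.0014  0.0405  0.9992 -0.0026]
slab [ 221   19  159  163 6235]
outer 22723.5 ((522.7014770507812, 216.34463500976562), (186.02957153320312, 185.53514099121094), 81.75839233398438)
hole 8722.0 ((560.8880615234375, 213.46986389160156), (174.11251831054688, 102.17359161376953), 82.8040542602539)
hole 4325.5 ((479.78509521484375, 256.3433837890625), (95.1575927734375, 64.65713500976562), 81.8492660522461)
hole 4252.5 ((483.09991455078125, 173.7955322265625), (65.11729431152344, 94.87492370605469), 81.84791564941406)
```

Emit:
send_rows([
  [[0,-11,0],0],
  [[0,-11,0],0],
  [[0,-11,0],0],
  [[0,-11,0],0],
  [[0,-11,0],0],
])

```text
t: 1.75
tcp_pos: [0.5936, -0.0514, 0.3226]
eef_rot: [0.001, 0.04, 0.999, -0.003]
force: [0.8, -0.1, 0.7]
opening: 0.0922
```

Emit:
send_rows([
  [[0,-1.6,0],0],
  [[0,-1.6,0],0],
  [[0,-1.6,0],0],
])

```text
t: 2.05
tcp_pos: [0.5931, -0.0922, 0.3221]
eef_rot: [0.001, 0.042, 0.999, -0.002]
force: [0.2, 0.3, 0.4]
opening: 0.0918
```

```bash
python3 look.py wrist w3
```

```text
2.1 [ 0.5934 -0.0903  0.3223] [ 0.001   0.04    0.9992 -0.0019]
```

View pics/w3.png

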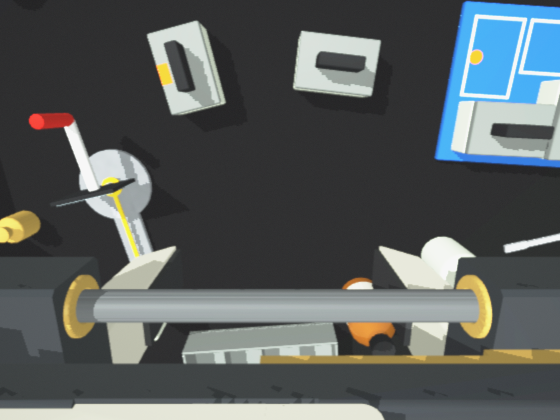

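```bash
python3 - <<'E'
import cv2
im=cv2.imread("pics/w3.png")
cv2.imwrite("pics/w3z.png",cv2.resize(im[10:130,135:395],None,fx=3,fy=3,interpolation=cv2.INTER_CUBIC))
g=cv2.cvtColor(im,cv2.COLOR_BGR2GRAY)
print(g[66,285:390]);print(g[20:105,345]);print(g[60,150:225])
E
```

```text
[ 48  48  47  48  48  49  48  48  48  68 145 195 204 217 222 222 222 222
 222 222 222 222 222 222 222 221 222 222 220 197 128  62  44  45  44  44
  44  44  46  46  45  45  46  48  47  47  49  51  52  54  55  57  58  60
  61  60  62  62  64  65  65  67  69  68  70  69  71  70  70  70  70  72
  70  70  71  71  70  71  71 100 151 194 215 219 219 219 219 219 219 218
 206 152  68  40  39  40  38  40  39  39  39  38  39  40  38]
[ 46  47  47  47  46  46  48  48  46  46  46  47  48  48  48  88 193 217
 220 221 221 221 221 221 221 220 221 221 221 220 221 220 218 187 111  75
  72  72  71  72  72  72  72  71  71  70  65  56  47  44  57 114 153 161
 162 161 161 161 160 162 162 161 161 160 168 211 220 220 220 220 219 214
 185 170 194 120  56  39  39  39  40  38  38  39  38]
[ 49  48  48  59 120 187 219 221 221 221 221 221 221 221 222 222 220 203
 148  84  74  74  73  75  75  75  75  75  76  71  64  51  43  43  42  42
  58 114 153 159 160 160 160 160 161 161 162 161 161 165 192 216 219 220
 221 222 221 209 167 153 183 199 197 171 111  51  38  40  40  39  38  39
  38  39  39]
```

View pics/w3z.png

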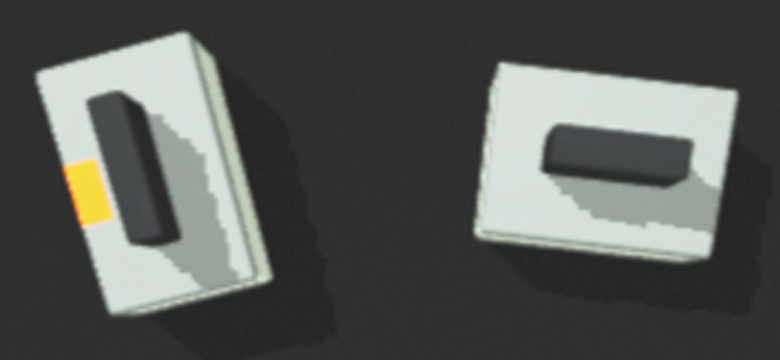

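```bash
cat > case.py <<'E'
from h import *
import pickle
p=pickle.load(open("w3.pkl","rb"));im=cv2.imread("pics/w3.png");g=cv2.cvtColor(im,cv2.COLOR_BGR2GRAY)
for nm,c,box in (("dot",[(37,72),(187,32),(255,279),(110,315)],(160,35,200,95)),("plain",[(498,63),(737,90),(710,254),(477,234)],(312,45,370,75))):
    P=np.array([onz(p,u/3+135-.33,v/3+10-.33,.045)[:2] for u,v in c],np.float32)*1000
    print(nm,"lid",P.mean(0),cv2.minAreaRect(P))
    m=cv2.inRange(g,60,84);x0,y0,x1,y1=box
    k=np.zeros_like(m);k[y0:y1,x0:x1]=m[y0:y1,x0:x1]
    n,l,st,_=cv2.connectedComponentsWithStats(k);i=1+np.argmax(st[1:,4])
    ys,xs=np.where(l==i)
    P=np.array([onz(p,u,v,.077)[:2] for u,v in zip(xs,ys)],np.float32)*1000
    print(nm,"rib",P.mean(0),cv2.minAreaRect(P))
# peg & hub
hsv=cv2.cvtColor(im,cv2.COLOR_BGR2HSV)
r=cv2.inRange(hsv,(0,150,100),(6,255,255))|cv2.inRange(hsv,(174,150,100),(180,255,255));r[:, :20]=0;r[:,90:]=0
ys,xs=np.where(r>0);print("peg px",xs.min(),xs.max(),ys.min(),ys.max())
E
python3 case.py
```

```text
dot lid [ 468.3055 -190.0105] ((468.2859191894531, -189.9533233642578), (89.39240264892578, 59.19144058227539), 8.527213096618652)
dot rib [ 467.64893 -189.90698] ((468.3276062011719, -189.82876586914062), (47.86806869506836, 12.38151741027832), 7.332892894744873)
plain lid [476.92084  -16.682022] ((477.3802795410156, -16.91681671142578), (90.26740264892578, 60.218563079833984), 79.3751220703125)
plain rib [476.9586  -16.85873] ((476.8260498046875, -17.54286766052246), (49.78323745727539, 12.024415969848633), 78.63969421386719)
peg px 29 73 113 129
```

Emit:
send_rows([
  [[-5,-3.99,-4],0.22],
  [[-5,-3.99,-6],0.22],
  [[-5,-3.99,-8],0.22],
  [[-5,-3.99,-8],0.22],
  [[-5,-3.99,-8],0.22],
], fingers=130)

```text
t: 2.6
tcp_pos: [0.4726, -0.1847, 0.1302]
eef_rot: [0.002, -0.072, 0.997, -0.002]
force: [1.0, -1.3, -1.1]
opening: 0.0563
```

Emit:
send_rows([
  [[0,0,0],0],
  [[0,0,0],0],
  [[0,0,0],0],
])

```text
t: 2.9
tcp_pos: [0.4751, -0.183, 0.1317]
eef_rot: [0.004, -0.074, 0.997, -0.002]
force: [0.4, 1.3, 0.8]
opening: 0.0451
```

```bash
python3 look.py wrist w4
```

```text
2.95 [ 0.4753 -0.1833  0.132 ] [ 0.0039 -0.0735  0.9973 -0.002 ]
```

View pics/w4.png

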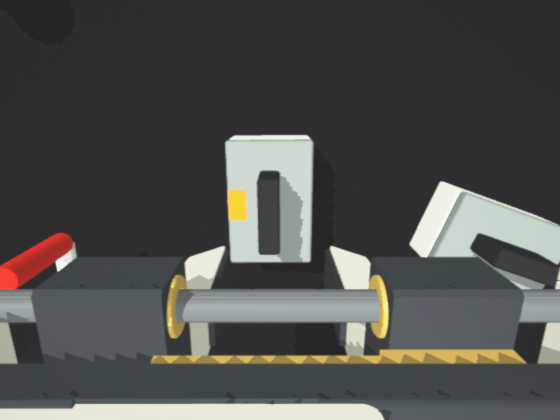

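Emit:
send_rows([
  [[-0.28,-0.27,-1],0],
  [[-0.28,-0.27,-2],0],
  [[-0.28,-0.27,-2.8],0],
  [[-0.28,-0.27,-3.2],0],
  [[-0.28,-0.27,-3.28],0],
])

```text
t: 3.45
tcp_pos: [0.4691, -0.1893, 0.0499]
eef_rot: [0.004, -0.074, 0.997, -0.002]
force: [-0.5, 1.0, 0.3]
opening: 0.0453
```

Emit:
send_rows([
  [[0,0,0],0],
  [[0,0,0],0],
  [[0,0,0],0],
  [[0,0,0],0],
  [[0,0,0],0],
], fingers=255)

```text
t: 3.95
tcp_pos: [0.4695, -0.1895, 0.0505]
eef_rot: [0.004, -0.074, 0.997, -0.002]
force: [-0.5, -0.2, 4.3]
opening: 0.0139
```

Emit:
send_rows([
  [[0,0,1],0],
  [[0,0,2],0],
  [[0,0,3],0],
  [[0,0,4],0],
  [[0,0,4],0],
])

```text
t: 4.45
tcp_pos: [0.4716, -0.1904, 0.1535]
eef_rot: [0.007, -0.074, 0.997, -0.004]
force: [0.8, 0.1, -1.6]
opening: 0.0138
```

```bash
python3 look.py wrist w5
```

```text
4.5 [ 0.4704 -0.19    0.1517] [ 0.0058 -0.074   0.9972 -0.0029]
```

View pics/w5.png

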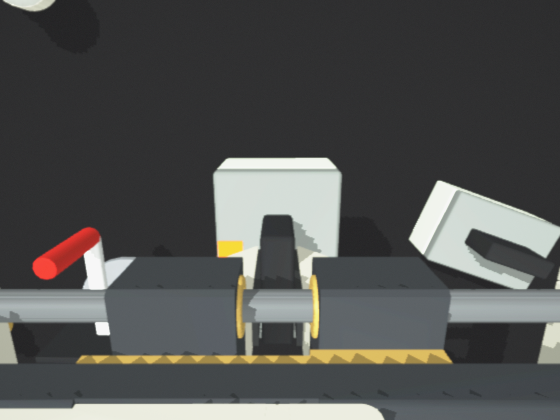

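Emit:
send_rows([
  [[0.54,14.5,0.8],-0.29],
  [[0.54,14.5,0.8],-0.29],
  [[0.54,14.5,0.8],-0.29],
  [[0.54,14.5,0.8],-0.29],
  [[0.54,14.5,0.8],-0.29],
])

```text
t: 5.0
tcp_pos: [0.4777, 0.05, 0.1629]
eef_rot: [0.004, 0.071, 0.997, -0.004]
force: [1.3, 0.0, -1.9]
opening: 0.0137
```

Emit:
send_rows([
  [[0.25,4.95,0],0],
  [[0.25,4.95,0],0],
  [[0.25,4.95,0],0],
  [[0.25,4.95,0],0],
  [[0.25,4.95,0],0],
])

```text
t: 5.5
tcp_pos: [0.4826, 0.1737, 0.1611]
eef_rot: [0.003, 0.07, 0.998, -0.005]
force: [-0.1, 0.3, -2.5]
opening: 0.0135
```

```bash
python3 look.py wrist w6
```

```text
5.55 [0.4829 0.1725 0.1613] [ 0.0027  0.0713  0.9974 -0.0049]
```

View pics/w6.png

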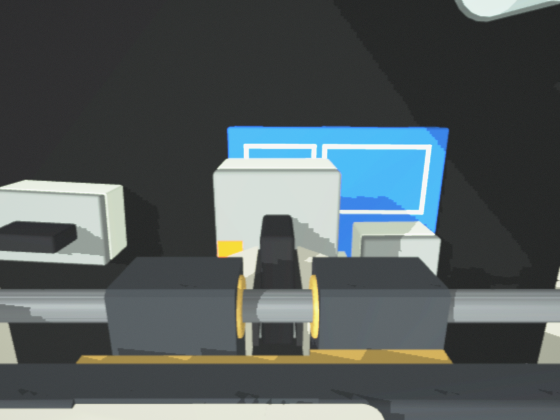

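```bash
python3 - <<'E'
from h import *
import pickle
p=pickle.load(open("w6.pkl","rb"))
z=.1613-.0505+.045
a=onz(p,215,171,z);b=onz(p,340,171,z);print(a,b,np.linalg.norm(a-b))
m=(a+b)/2;d=(b-a)/np.linalg.norm(b-a);n=np.array([-d[1],d[0],0])  # toward -x?
print("ctr",m,d,m-45e-3*n if n[0]<0 else m+45e-3*n, "yaw",np.degrees(np.arctan2(d[1],d[0]))-90)
p=pickle.load(open("w6.pkl","rb"))
print(onz(p,246,146,.015),onz(p,318,146,.015),onz(p,430,146,.015))
E
```

```text
[0.43277292 0.1516108  0.1558    ] [0.44070154 0.2088117  0.1558    ] 0.05774778638917658
ctr [0.43673723 0.18021125 0.1558    ] [0.1372974  0.99052987 0.        ] [0.48131107 0.17403287 0.1558    ] yaw -7.891488435550528
[0.43657494 0.1522023  0.015     ] [0.44494269 0.2122627  0.015     ] [0.45789317 0.30521615 0.015     ]
```

Emit:
send_rows([
  [[0.06,0.03,-1],0],
  [[0.06,0.03,-2],0],
  [[0.06,0.03,-2.8],0],
  [[0.06,0.03,-3.4],0],
  [[0.06,0.03,-3.75],0],
])

```text
t: 6.05
tcp_pos: [0.4833, 0.1705, 0.0657]
eef_rot: [0.001, 0.073, 0.997, -0.006]
force: [-3.5, -1.9, 18.4]
opening: 0.014
```

Emit:
send_rows([
  [[0,0,-0.08],0],
  [[0,0,-0.1],0],
])

```text
t: 6.25
tcp_pos: [0.4833, 0.1701, 0.065]
eef_rot: [0.001, 0.073, 0.997, -0.006]
force: [-9.2, -2.3, 21.7]
opening: 0.0139
```

Emit:
send_rows([
  [[0,0,0.2],0],
  [[0,0.13,0.2],0],
  [[0,0.13,0.15],0],
  [[0,0.13,0.08],0],
  [[0,0.13,0.05],0],
])

```text
t: 6.75
tcp_pos: [0.4829, 0.1729, 0.0656]
eef_rot: [0.001, 0.074, 0.997, -0.007]
force: [0.2, 0.9, -2.2]
opening: 0.0135
```

Emit:
send_rows([
  [[0,0,-0.02],0],
  [[0,0,-0.02],0],
  [[0,0,-0.02],0],
  [[0,0,-0.02],0],
], fingers=140)

```text
t: 7.15
tcp_pos: [0.4832, 0.1731, 0.0653]
eef_rot: [0.001, 0.074, 0.997, -0.006]
force: [0.2, 0.5, 0.4]
opening: 0.0398
```

Emit:
send_rows([
  [[0,0,1],0],
  [[0,0,3],0],
  [[0,-2,5],0],
  [[1,-4,7],0],
  [[2,-6,8],0],
])

```text
t: 7.65
tcp_pos: [0.5143, 0.0652, 0.2391]
eef_rot: [0.002, 0.072, 0.997, -0.006]
force: [1.2, -0.6, -1.2]
opening: 0.0413
```

```bash
python3 look.py wrist w7; python3 -c "
from cell import ctrl
print(ctrl.sense()['q'].round(2))"
```

```text
7.7 [0.5201 0.0561 0.2431] [ 0.0065  0.0772  0.997  -0.0079]
[ 0.09  0.23 -0.31  1.86  0.1   1.05  1.16]
```

View pics/w7.png

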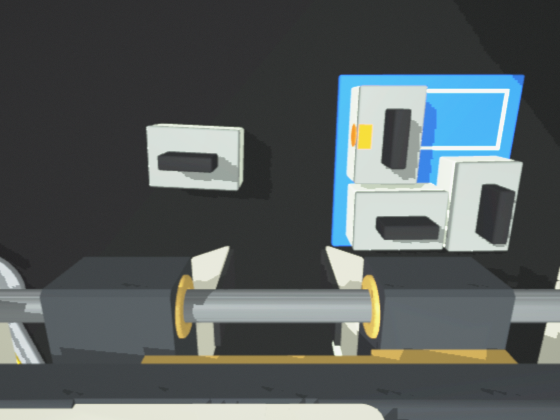

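```bash
python3 - <<'E'
from h import *
import pickle
p=pickle.load(open("w7.pkl","rb"))
im=cv2.imread("pics/w7.png")
cv2.imwrite("pics/w7z.png",cv2.resize(im[65:255,325:530],None,fx=3,fy=3,interpolation=cv2.INTER_CUBIC))
P=np.array([onz(p,u,v,.045)[:2] for u,v in [(149,125),(243,127),(239,188),(149,186)]],np.float32)*1000
print(P.mean(0),cv2.minAreaRect(P))
P=np.array([onz(p,u,v,.060)[:2] for u,v in [(361,88),(424,87),(419,182),(358,181)]],np.float32)*1000
print(P.mean(0),cv2.minAreaRect(P))
E
```

```text
[476.20303  -13.829226] ((476.19219970703125, -13.924713134765625), (95.52242279052734, 60.209983825683594), 80.62991333007812)
[481.20535 173.23477] ((481.6941833496094, 173.77073669433594), (58.12493896484375, 87.02122497558594), 83.56747436523438)
```

View pics/w7z.png

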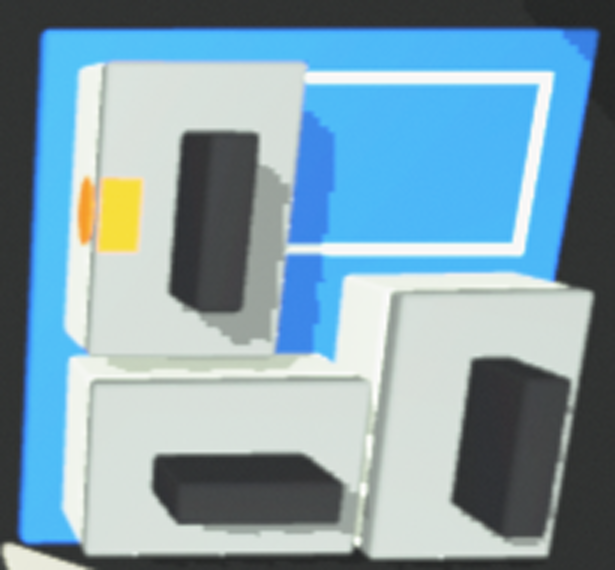

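Emit:
send_rows([
  [[-1.5,-2.9,-2],1.52],
  [[-1.5,-2.9,-2],1.52],
  [[-1.5,-2.9,-2],1.52],
  [[-1.5,-2.9,-2],1.52],
  [[-1.5,-2.9,-2],1.52],
])

```text
t: 8.2
tcp_pos: [0.4823, -0.0169, 0.1929]
eef_rot: [0.006, -0.293, 0.956, -0.004]
force: [0.9, 0.8, 0.0]
opening: 0.0413
```

Emit:
send_rows([
  [[-0.2,0,-2.2],0.78],
  [[-0.2,0,-2.2],0.78],
  [[-0.2,0,-2.2],0.78],
  [[-0.2,0,-2.2],0.78],
  [[-0.2,0,-2.2],0.78],
])

```text
t: 8.7
tcp_pos: [0.4746, -0.0169, 0.1345]
eef_rot: [0.001, -0.6, 0.8, -0.001]
force: [0.1, -0.0, -2.3]
opening: 0.0415
```

Emit:
send_rows([
  [[0,0,0],0.12],
  [[0,0,0],0.12],
])

```text
t: 8.9
tcp_pos: [0.475, -0.0164, 0.1349]
eef_rot: [0.004, -0.647, 0.763, 0.0]
force: [-0.3, -0.0, -0.1]
opening: 0.0416
```

```bash
python3 look.py wrist w8
```

```text
8.95 [ 0.4745 -0.0174  0.1343] [ 2.500e-03 -6.447e-01  7.644e-01  5.000e-04]
```

View pics/w8.png

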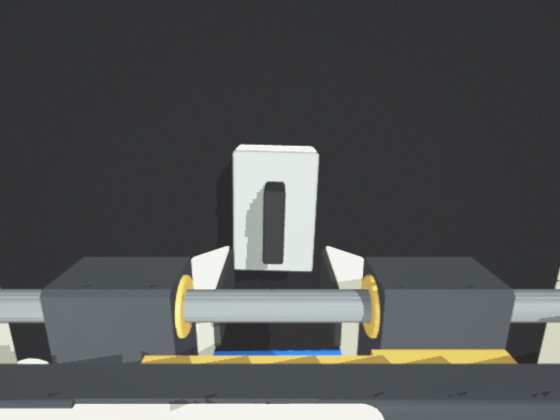

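```bash
python3 - <<'E'
from h import *
import pickle
p=pickle.load(open("w8.pkl","rb"))
P=np.array([onz(p,u,v,.045)[:2] for u,v in [(234,152),(317,152),(314.5,269.5),(234,268)]],np.float32)*1000
print(P.mean(0),cv2.minAreaRect(P))
P=np.array([onz(p,u,v,.077)[:2] for u,v in [(265,183),(284,183),(283,264),(264,264)]],np.float32)*1000
print(P.mean(0),cv2.minAreaRect(P))
E
```

```text
[476.34464 -16.65879] ((475.9984436035156, -16.872936248779297), (88.68404388427734, 61.095802307128906), 79.55907440185547)
[476.27664 -18.51471] ((476.4755859375, -18.544490814208984), (54.46223831176758, 12.510289192199707), 80.24156188964844)
```

Emit:
send_rows([
  [[0.08,0.01,-1],0],
  [[0.08,0.01,-2],0],
  [[0.08,0.01,-2.8],0],
  [[0.08,0.01,-3.25],0],
  [[0.08,0.01,-3.35],0],
])

```text
t: 9.45
tcp_pos: [0.4755, -0.0173, 0.0493]
eef_rot: [0.001, -0.644, 0.765, 0.001]
force: [0.4, 0.4, 1.5]
opening: 0.0413
```

Emit:
send_rows([
  [[0,0,0],0],
  [[0,0,0],0],
  [[0,0,0],0],
  [[0,0,0],0],
  [[0,0,0],0],
], fingers=255)

```text
t: 9.95
tcp_pos: [0.4759, -0.0176, 0.0497]
eef_rot: [0.001, -0.644, 0.765, 0.0]
force: [0.5, -0.3, 1.4]
opening: 0.0141
```

Emit:
send_rows([
  [[0,0,1],0],
  [[0,0,2],0],
  [[0,0,3],0],
  [[0,0,4],0],
  [[0,0,4.6],0],
])

```text
t: 10.45
tcp_pos: [0.4761, -0.0178, 0.1662]
eef_rot: [0.001, -0.644, 0.765, -0.0]
force: [1.1, 0.8, -3.6]
opening: 0.0139
```

Emit:
send_rows([
  [[0.15,10.95,0.3],0.028],
  [[0.15,10.95,0.3],0.028],
  [[0.15,10.95,0.3],0.028],
  [[0.15,10.95,0.3],0.028],
  [[0.15,10.95,0.3],0.028],
])

```text
t: 10.95
tcp_pos: [0.479, 0.2331, 0.1726]
eef_rot: [0.001, -0.654, 0.756, -0.0]
force: [0.7, -0.3, -2.0]
opening: 0.0139
```

Emit:
send_rows([
  [[0,1,0],0],
  [[0,1,0],0],
  [[0,1,0],0],
])

```text
t: 11.25
tcp_pos: [0.4782, 0.2583, 0.1721]
eef_rot: [0.0, -0.655, 0.756, -0.0]
force: [-0.3, -0.5, -2.4]
opening: 0.0142
```

```bash
python3 look.py wrist w9
```

```text
11.3 [0.4787 0.2569 0.172 ] [-2.000e-04 -6.541e-01  7.564e-01 -5.000e-04]
```

View pics/w9.png

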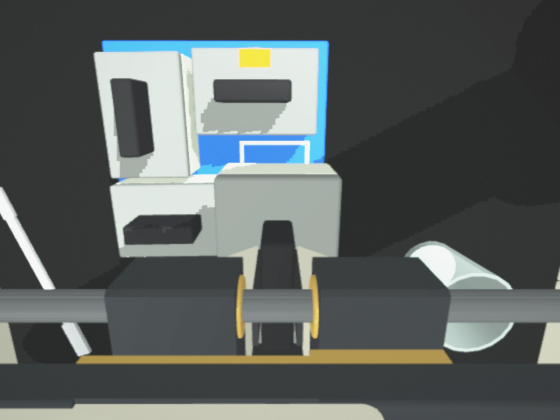

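```bash
python3 - <<'E'
from h import *
import pickle
p=pickle.load(open("w9.pkl","rb"))
z=.172-.0497+.045
a=onz(p,216,178,z);b=onz(p,340,178,z);m=(a+b)/2;d=(b-a)/np.linalg.norm(b-a);n=np.array([-d[1],d[0],0]);n*=np.sign(n[1])
print(np.linalg.norm(b-a),m+.045*n)
P=np.array([onz(p,u,v,.06)[:2] for u,v in [(193,50),(318.5,50),(317,134),(196,132)]],np.float32)*1000
print(P.mean(0),cv2.minAreaRect(P))
print(onz(p,241,143,.015),onz(p,308,143,.015)) # outline end edge
E
```

```text
0.057501062359106694 [0.47744312 0.26076097 0.1673    ]
[480.49585 172.66333] ((480.1502685546875, 172.35800170898438), (57.51749038696289, 89.73908996582031), 80.94916534423828)
[0.5023383  0.20985814 0.015     ] [0.44453969 0.21810767 0.015     ]
```

Emit:
send_rows([
  [[0.05,-0.08,-1.2],0],
  [[0.05,-0.08,-2.4],0],
  [[0.05,-0.08,-3.3],0],
  [[0.05,-0.08,-3.9],0],
  [[0.05,-0.08,-4.15],0],
])

```text
t: 11.8
tcp_pos: [0.4795, 0.2528, 0.0667]
eef_rot: [-0.002, -0.653, 0.757, -0.0]
force: [-0.6, 0.0, -2.4]
opening: 0.0138
```

Emit:
send_rows([
  [[0,0.08,0],0],
  [[0,0.08,-0.04],0],
  [[0,0.08,-0.07],0],
])

```text
t: 12.1
tcp_pos: [0.4803, 0.2552, 0.0659]
eef_rot: [-0.001, -0.653, 0.757, -0.001]
force: [0.3, 0.3, -2.6]
opening: 0.0135
```

Emit:
send_rows([
  [[0,0,0],0],
  [[0,0,0],0],
  [[0,0,0],0],
  [[0,0,0],0],
], fingers=140)

```text
t: 12.5
tcp_pos: [0.4806, 0.2554, 0.0663]
eef_rot: [-0.0, -0.653, 0.757, -0.001]
force: [1.2, 0.6, -0.3]
opening: 0.0396
```

Emit:
send_rows([
  [[0,0,1],0],
  [[0,0,3],0],
  [[0,1,5],0],
  [[0,3,7],0],
  [[0,4,7],0],
])

```text
t: 13.0
tcp_pos: [0.4826, 0.3558, 0.2452]
eef_rot: [0.002, -0.652, 0.758, -0.002]
force: [1.0, 0.4, -0.7]
opening: 0.0412
```

```bash
python3 look.py wrist w10; python3 look.py top t10;python3 look.py scene s10
```

```text
13.05 [0.4799 0.3665 0.2483] [ 0.0059 -0.6552  0.7554  0.0015]
13.1 [0.4791 0.364  0.246 ] [ 0.0044 -0.6561  0.7547  0.0011]
13.15 [0.4794 0.3601 0.2436] [ 0.002  -0.6554  0.7553  0.    ]
```

View pics/w10.png

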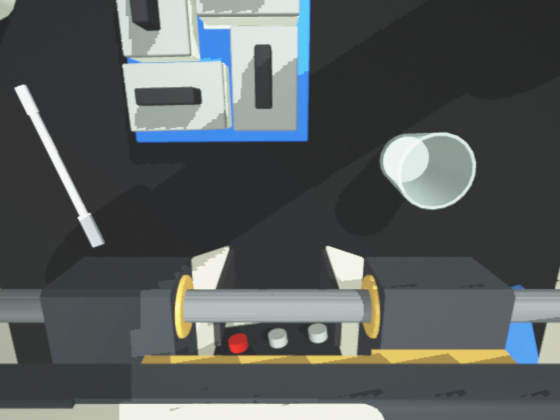

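Emit:
send_rows([
  [[1.5,-2,2.5],0],
  [[1.5,-2,2.5],0],
  [[1.5,-2.4,2.5],0],
  [[1.5,-2.4,2.5],0],
])

```text
t: 13.55
tcp_pos: [0.5177, 0.297, 0.3052]
eef_rot: [0.001, -0.654, 0.757, -0.001]
force: [-0.4, -0.3, -0.1]
opening: 0.0414
```

```bash
python3 look.py wrist w11; python3 - <<'E'
import cv2
im=cv2.imread("pics/w11.png")
cv2.imwrite("pics/w11z.png",cv2.resize(im[0:250,60:380],None,fx=2.4,fy=2.4,interpolation=cv2.INTER_CUBIC))
E
```

```text
13.6 [0.5166 0.2982 0.3047] [ 8.000e-04 -6.545e-01  7.561e-01 -1.000e-04]
```

View pics/w11z.png

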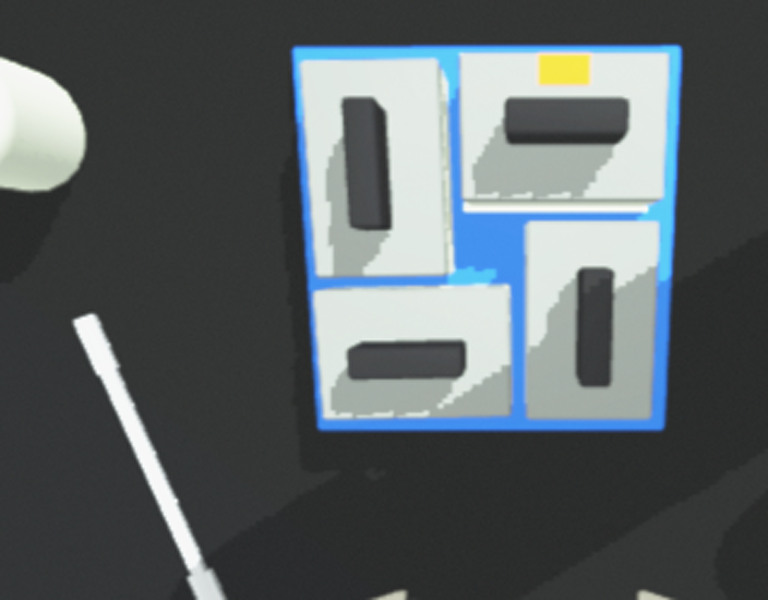

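```bash
python3 - <<'E'
from h import *
import pickle
p=pickle.load(open("w11.pkl","rb"))
for nm,c,z in (("dot",[(460,54),(668,54),(662,199),(462,202)],.06),("plain",[(527,222),(659,222),(651,418),(527,417)],.06),("laid x",[(301,62),(437,59),(450,273),(316,276)],.06),("laid y",[(313,291),(510,286),(511,415),(325,418)],.06),("slab",[(293,47),(681,47),(664,430),(319,430)],.015)):
    P=np.array([onz(p,u/2.4+60-.3,v/2.4-.3,z)[:2] for u,v in c],np.float32)*1000
    print(nm,P.mean(0),cv2.minAreaRect(P))
c=np.array([.5227,.2163]);t=np.radians(-8.2);R=np.array([[np.cos(t),-np.sin(t)],[np.sin(t),np.cos(t)]])
for nm,o in (("dot",(-.033,-.048)),("plain",(-.048,.033)),("lx",(.048,-.033)),("ly",(.033,.048)),("dotpt",(-.033,-.078))): print(nm,c+R@o)
E
```

```text
dot [481.2672  172.54373] ((481.35858154296875, 172.85472106933594), (59.515655517578125, 88.80381774902344), 81.6749496459961)
plain [479.35632 256.38623] ((479.39044189453125, 256.49627685546875), (88.62342071533203, 58.99588394165039), 81.7475814819336)
laid x [564.88965 177.64081] ((564.8073120117188, 177.62094116210938), (88.24488067626953, 60.98671340942383), 82.93746948242188)
laid y [562.2989  258.63516] ((562.107421875, 258.8373107910156), (59.395599365234375, 90.0353012084961), 83.1108627319336)
slab [522.3643  217.01367] ((522.3850708007812, 216.97425842285156), (183.73004150390625, 183.09132385253906), 81.79255676269531)
dot [0.4831912 0.1734975]
plain [0.4798975 0.2558088]
lx [0.5655025 0.1767912]
ly [0.5622088 0.2591025]
dotpt [0.47891233 0.14380421]
```

```bash
python3 - <<'E'
from h import *
import pickle
im=cv2.imread("pics/w3.png")
cv2.imwrite("pics/w3m.png",cv2.resize(im[100:265,0:180],None,fx=3.6,fy=3.6,interpolation=cv2.INTER_CUBIC))
E
```

```text
(no output)
```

View pics/w3m.png

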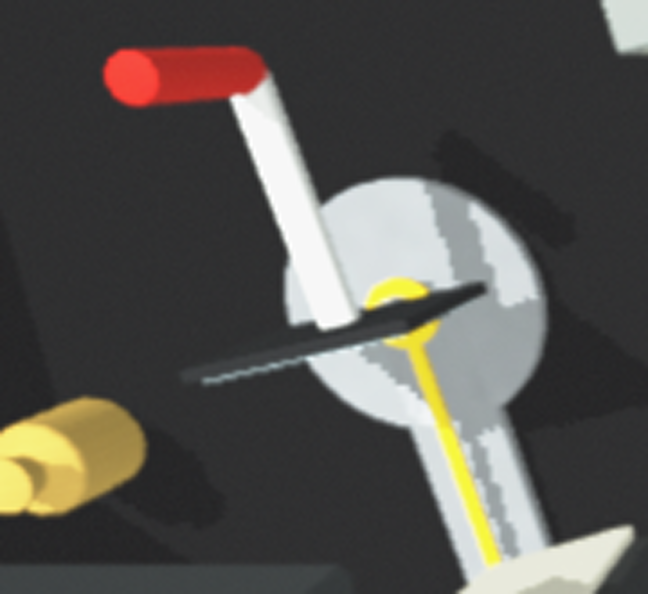

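Emit:
send_rows([
  [[0,-19,0],-0.75],
  [[0,-19,0],-0.75],
  [[0,-19,0],-0.75],
  [[0,-19,0],-0.75],
  [[0,-19,0],-0.75],
])

```text
t: 14.1
tcp_pos: [0.5149, 0.049, 0.3038]
eef_rot: [-0.0, -0.331, 0.944, 0.0]
force: [0.8, -1.1, -0.6]
opening: 0.0415
```

Emit:
send_rows([
  [[0,-9,0],0],
  [[0,-9,0],0],
  [[0,-9,0],0],
  [[0,-9,0],0],
  [[0,-9,0],0],
])

```text
t: 14.6
tcp_pos: [0.5129, -0.1802, 0.3017]
eef_rot: [-0.002, -0.329, 0.944, 0.0]
force: [0.2, -0.8, 0.9]
opening: 0.0416
```

```bash
python3 look.py wrist w12
```

```text
14.65 [ 0.5126 -0.1839  0.3013] [-0.0025 -0.3271  0.945  -0.    ]
```

View pics/w12.png

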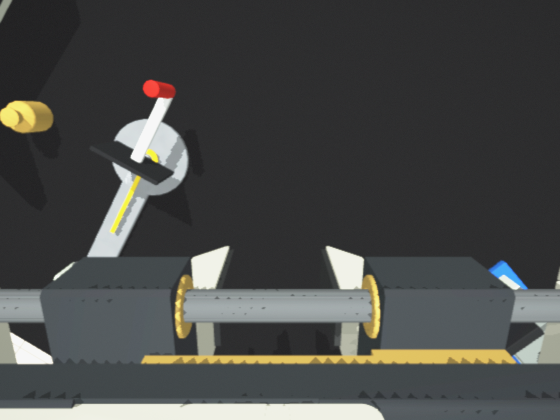

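```bash
python3 - <<'E'
from h import *
import pickle
im=cv2.imread("pics/w12.png")
cv2.imwrite("pics/w12m.png",cv2.resize(im[60:260,60:220],None,fx=3,fy=3,interpolation=cv2.INTER_CUBIC))
p=pickle.load(open("w3.pkl","rb"))
hub=onz(p,111.7,187,.016);tip=onz(p,493/3.6,100+560/3.6,.016);peg=onz(p,133/3.6,100+78/3.6,.114)
print(hub,tip,peg,np.linalg.norm((tip-hub)[:2]),np.linalg.norm((hub-peg)[:2]),[np.degrees(np.arctan2(*(v[1::-1]))) for v in (tip-hub,hub-peg)])
p=pickle.load(open("w12.pkl","rb"))
peg=onz(p,152,88,.114);tip=onz(p,113,233,.016);print(peg,tip)
E
```

```text
[ 0.60230881 -0.31541768  0.016     ] [ 0.70226882 -0.30055168  0.016     ] [ 0.5128373  -0.32761053  0.114     ] 0.10105940193665791 0.09029848390401822 [np.float64(8.459002463003323), np.float64(7.760254581785981)]
[ 0.51144053 -0.32711584  0.114     ] [ 0.71110228 -0.29672513  0.016     ]
```

View pics/w12m.png

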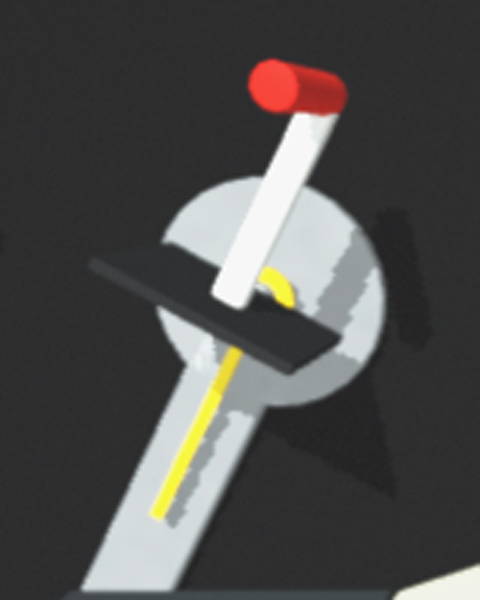

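Emit:
send_rows([
  [[0,-2,-2],0],
  [[0,-4,-4],0],
  [[0,-5.74,-5.5],0],
  [[0,-5.74,-5.5],0],
  [[0,-5.74,-5.5],0],
])

```text
t: 15.15
tcp_pos: [0.5074, -0.3302, 0.1569]
eef_rot: [-0.006, -0.325, 0.946, 0.003]
force: [-1.0, 0.7, -0.8]
opening: 0.041
```

```bash
python3 look.py wrist w13
```

```text
15.2 [ 0.5089 -0.3284  0.1584] [-0.0052 -0.3253  0.9456  0.0033]
```

View pics/w13.png

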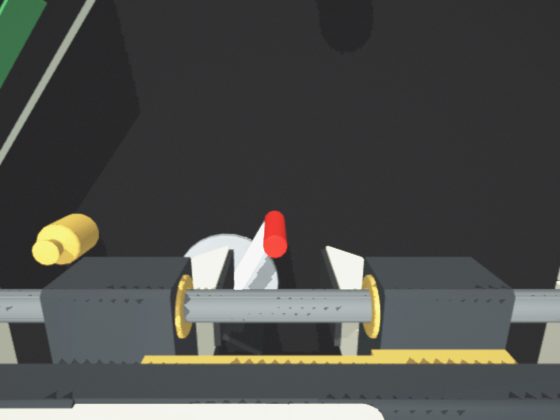

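Emit:
send_rows([
  [[0.12,0.04,-0.8],0],
  [[0.12,0.04,-1.6],0],
  [[0.12,0.04,-2.4],0],
  [[0.12,0.04,-3],0],
  [[0.12,0.04,-3.1],0],
])

```text
t: 15.7
tcp_pos: [0.5112, -0.3249, 0.0793]
eef_rot: [-0.006, -0.326, 0.945, 0.005]
force: [-0.6, -0.0, 0.0]
opening: 0.0416
```

Emit:
send_rows([
  [[0,0,0],0],
  [[0,0,0],0],
  [[0,0,0],0],
  [[0,0,0],0],
  [[0,0,0],0],
], fingers=255)

```text
t: 16.2
tcp_pos: [0.5134, -0.3269, 0.0805]
eef_rot: [-0.004, -0.326, 0.945, 0.003]
force: [4.5, -3.5, -3.9]
opening: 0.0145
```

Emit:
send_rows([
  [[0.04,-0.36,0],0],
  [[0.18,-0.73,0],0],
  [[0.33,-1.08,0],0],
  [[0.51,-1.41,0],0],
  [[0.73,-1.71,0],0],
])

```text
t: 16.7
tcp_pos: [0.529, -0.3723, 0.0804]
eef_rot: [-0.007, -0.325, 0.946, 0.003]
force: [-7.4, 0.7, 5.0]
opening: 0.0143
```

Emit:
send_rows([
  [[0.25,-0.24,0],0],
  [[0.47,-0.43,0],0],
  [[0.7,-0.59,0],0],
  [[0.94,-0.73,0],0],
  [[0.94,-0.73,0],0],
])

```text
t: 17.2
tcp_pos: [0.5508, -0.3949, 0.0805]
eef_rot: [-0.008, -0.324, 0.946, 0.001]
force: [-6.4, -3.3, 2.2]
opening: 0.0142
```

```bash
python3 look.py top t14; python3 look.py scene s14;python3 look.py wrist w14; python3 - <<'E'
import cv2
im=cv2.imread("pics/t14.png")
cv2.imwrite("pics/t14z.png",cv2.resize(im[120:270,170:440],None,fx=2.9,fy=2.9,interpolation=cv2.INTER_CUBIC))
im=cv2.imread("pics/s14.png")
cv2.imwrite("pics/s14z.png",cv2.resize(im[130:330,60:420],None,fx=2.2,fy=2.2,interpolation=cv2.INTER_CUBIC))
E
```

```text
17.25 [ 0.5507 -0.3948  0.0805] [-0.0084 -0.3238  0.9461  0.0014]
17.3 [ 0.5505 -0.3947  0.0805] [-0.0085 -0.3238  0.9461  0.0015]
17.35 [ 0.5505 -0.3946  0.0806] [-0.0084 -0.3238  0.9461  0.0014]
```

View pics/t14z.png

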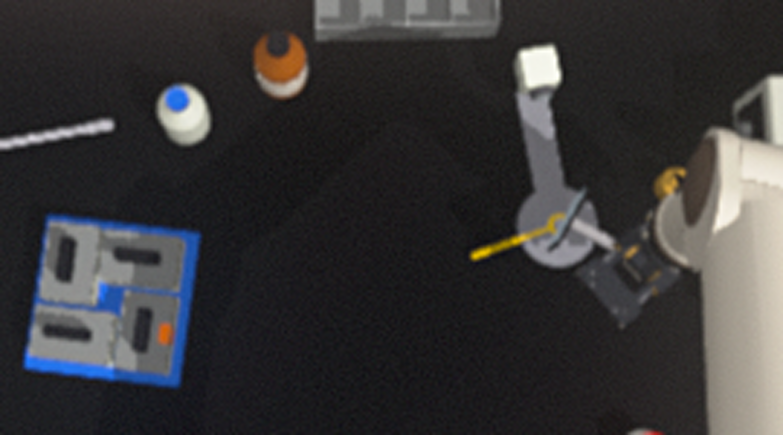

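View pics/s14z.png

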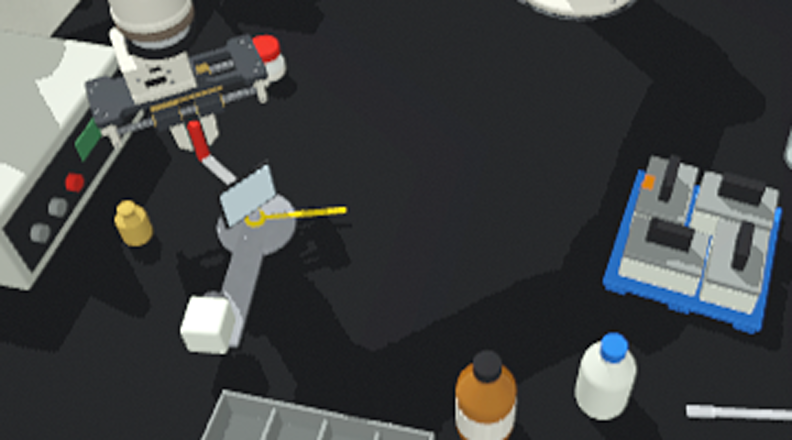

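View pics/w14.png

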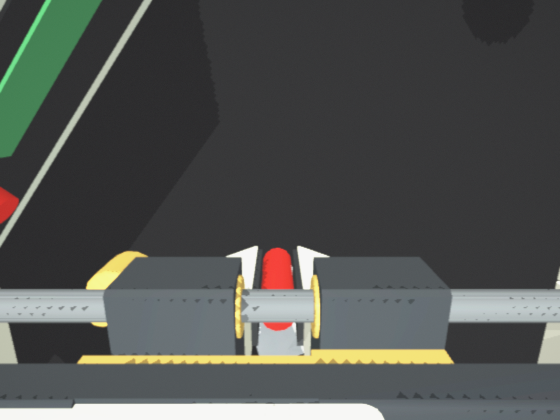

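Measure the needle in both fixed views.

```bash
cat > needle.py <<'E'
from h import *
import pickle,sys
for f,box in ((sys.argv[1],(325,180,395,225)),(sys.argv[2],(165,205,225,240))):
    p=pickle.load(open(f+".pkl","rb"));im=cv2.imread(f"pics/{f}.png");hsv=cv2.cvtColor(im,cv2.COLOR_BGR2HSV)
    m=cv2.inRange(hsv,(18,110,80),(35,255,255));k=np.zeros_like(m);x0,y0,x1,y1=box;k[y0:y1,x0:x1]=m[y0:y1,x0:x1]
    ys,xs=np.where(k>0);P=np.array([onz(p,u,v,.016)[:2] for u,v in zip(xs,ys)])
    dot=np.array([.477,.1425]);hub=np.array([.602,-.3155])
    d0=(dot-hub)/np.linalg.norm(dot-hub);s=(P-hub)@d0
    Q=P[s>.02]
    vx,vy,x,y=cv2.fitLine(Q.astype(np.float32),cv2.DIST_L2,0,1e-4,1e-4).ravel()
    if vy<0:vx,vy=-vx,-vy
    tip=P[np.argsort(s)[-8:]].mean(0)
    print(f,len(Q),"len",s.max(),"fit ang",np.degrees(np.arctan2(vy,vx)),"hub-tip",np.degrees(np.arctan2(*(tip-hub)[::-1])),"want",np.degrees(np.arctan2(d0[1],d0[0])),"line pt",x,y, "miss mm",1000*(vx*(dot-[x,y])[1]-vy*(dot-[x,y])[0]))
E
python3 needle.py t14 s14
```

```text
t14 79 len 0.11307910024622903 fit ang 108.58924 hub-tip 109.23333652060819 want 105.26570355043656 line pt 0.5781804 -0.2475294 miss mm -28.432501208517326
s14 106 len 0.1119614853183886 fit ang 108.891846 hub-tip 108.25824334918832 want 105.26570355043656 line pt 0.57968557 -0.24830443 miss mm -29.381669273674596
```

Emit:
send_rows([
  [[-0.09,0.06,0],0],
  [[-0.09,0.06,0],0],
  [[-0.09,0.06,0],0],
  [[-0.09,0.06,0],0],
])

```text
t: 17.75
tcp_pos: [0.5485, -0.3935, 0.0805]
eef_rot: [-0.008, -0.324, 0.946, 0.001]
force: [-0.3, 0.7, -0.3]
opening: 0.0142
```

```bash
python3 look.py top t15; python3 look.py scene s15; python3 needle.py t15 s15
```

```text
17.8 [ 0.5484 -0.3934  0.0805] [-0.0084 -0.3237  0.9461  0.0012]
17.85 [ 0.5484 -0.3935  0.0806] [-0.0084 -0.3237  0.9461  0.0012]
t15 77 len 0.11428908473139011 fit ang 105.63785 hub-tip 105.45603817937355 want 105.26570355043656 line pt 0.5822972 -0.24731897 miss mm -3.678474881215865
s15 99 len 0.11209065061332316 fit ang 105.51224 hub-tip 105.31784666063496 want 105.26570355043656 line pt 0.58327323 -0.24699761 miss mm -1.7668677506397086
```

Emit:
send_rows([
  [[0,0,0],0],
  [[0,0,0],0],
  [[0,0,0],0],
  [[0,0,0],0],
  [[0,0,0],0],
])

```text
t: 18.35
tcp_pos: [0.5484, -0.3934, 0.0805]
eef_rot: [-0.008, -0.324, 0.946, 0.001]
force: [-0.2, 0.2, -1.3]
opening: 0.0145
```

```bash
python3 look.py top t16; python3 look.py scene s16; python3 needle.py t16 s16; python3 -c "
from cell import ctrl
s=ctrl.sense();print(s['joint_vel'].round(4),s['force'],s['opening'])"
```

```text
18.4 [ 0.5484 -0.3934  0.0805] [-0.0084 -0.3237  0.9461  0.0012]
18.45 [ 0.5484 -0.3935  0.0805] [-0.0084 -0.3236  0.9461  0.0012]
t16 76 len 0.11203820973683538 fit ang 105.573364 hub-tip 105.870160882237 want 105.26570355043656 line pt 0.5823063 -0.24732424 miss mm -3.2166711610173704
s16 100 len 0.11209065061332316 fit ang 105.97266 hub-tip 105.31784666063496 want 105.26570355043656 line pt 0.5832634 -0.24684727 miss mm -4.97911961552118
[ 0.0005  0.0016  0.0009  0.0008 -0.      0.0018 -0.0008] [-0.36144542 -0.22820692 -1.41231209] 0.014667724833120585
```

View pics/s16.png

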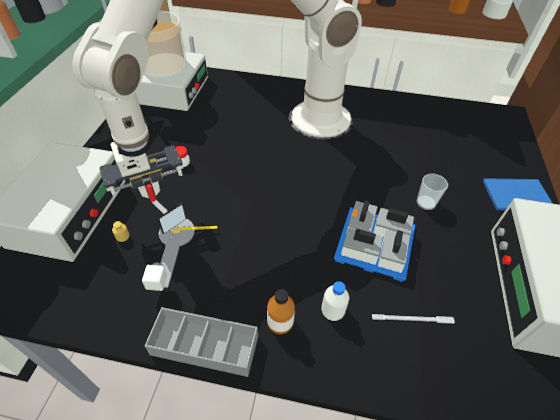

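The jar (181,153), the bottles, beaker, weight and spatula are where they were in the first picture. The four cases stand in the pinwheel and the needle points at the dot, so I am handing in.

```bash
python3 -c "
from cell import ctrl
print(ctrl.close_job())"
```

```text
the job is handed in; nothing more can be done
None
```

I put both loose cases into their outlines, swung the mirror onto the orange dot and handed the job in at about 18.5 s, still gripping the peg. The hand-in gives no verdict.

- **Cases:** In the last wrist picture of the slab, both placed cases were within about 2 mm of their outlines and square to the slab within about 0.5°. The dot faces out over the edge. The two cases already on the slab were within about 1 mm of their places, and about 1° off square.
- **Placing the dotted case:** On its first set-down it had drifted about 3 mm and pressed with about 20 N. I lifted it slightly, shifted it back and then released it.
- **Mirror:** The first swing went too far, leaving the needle about 29 mm off the dot, so I moved it back. In the last check the needle's line passed about 3 mm (top view) and 5 mm (scene view) from the dot, against the 40 mm allowed.
- **Holding the peg:** The fingers are shut on the peg (14.7 mm opening, 15 mm peg) and the arm is still. I could not read the finger contact force directly; the grip force is fixed at half its maximum.
- **Other things on the bench:** By eye, all six bystanders are where they were in the first scene picture.

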